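# Hook a trapped key out of a clamp jig

## Robot

A 7-joint arm with a two-finger parallel gripper is mounted at the origin on the work surface. World frame = base frame: x ahead of the robot, y to its left, z up, the work surface at z = 0. Lengths are in m, angles in rad, forces in N, time in s.
With the tool pointing down it reaches from about 0.35 to 0.9 m from the base axis. Payload 19.9 kg.
Tool frame: the origin (TCP) lies between the finger pads; the fingertips stand ahead of it and the grasp point (between the pads) lies 3 mm ahead of it (r.nose_length is the z of the fingertips in the tool frame, in m); z points along the fingers, x is the direction in which the jaws open and shut, and the axes are right-handed (so a half turn about z gives the same grasp; the last joint's range is limited). The gripper opens to 85 mm and grips with 20 to 120 N. Pads are 22 mm wide; open, the fingers measure 114 mm over their backs; the gripper's body (76 mm by 85 mm) begins 54 mm behind the grasp point. The pads swing forward as they close: fully open they stand 13 mm farther back than shut.
Start: joints at [-1.351, 0.417, -0.01, 1.614, 0.005, 1.111, -0.053], TCP at [0.161, 0.604, 0.253] pointing down, gripper open.
Joint ranges: [-2.81, 2.81], [-0.39, 2.02], [-1.27, 1.25], [0.06, 2.57], [-1.19, 4.33], [0.19, 2], [-2.82, 2.82]. Speed limits (rad/s): [1.89, 1.89, 2.39, 2.39, 3.01, 3.01, 3.01].

## Interface

Orientations are given as a rotation vector (axis times angle).
In Python, from station import status, viewer, workorder, r gives the robot as it stands.
- The arm moves only by the tool arm_command, never from a script. Its argument "rows" is one flat list of numbers, 7 for each row, row after row: the shift along the tool's x, y, z in mm, then the turn, a rotation vector about the tool's x, y, z in rad, then the closure, from 0 (fully open) to 1 (shut). A call has exactly 10 rows; each row shifts and turns the commanded pose from where the row before left it, along the tool's axes as they then stand; what a row does not reach is not made up. A row lasts 1/8 s, in which the tool goes at most 62.5 mm and 10.7 degrees, less where a joint would pass 70% of its speed; a pose out of reach is approached as far as the arm can. A call is refused whole if a number of a shift passes 62.5 or a number of a turn 0.188, either way. A call with a gripper value outside its range is refused whole. The fingers move at their own pace and stop on an object; "force" is the grip in N (left out, the last holds). Time passes only in rows, so rows that do not move let the fingers close, or fill a call up. It gives the time, the measured TCP pose, the force and the opening at its end, in the units of the state.
- status.sense(): the state, without advancing time (a new reading comes with each control period).
- viewer.snapshot(name): name is "side" or "top"; returns the picture (480x640x3 uint8, blue, green, red); there is no depth.
- viewer.get_calibration(name): a dict with "fx", "fy", "cx", "cy" (pixels), "k1" (the pictures are not rectified: a ray, as slopes to the right and down, at radius r is drawn at 1 + k1 r^2 times it, then the intrinsics apply), "pose" (4x4, takes a point from camera to world coordinates). Camera axes: x right, y up, looking along -z (the intrinsics and any distortion apply to the point x, -y, -z); pixel columns grow to the right and rows downward; lengths in m; the calibration is good to about 2 mm. A picture is of the moment at which its call begins. get_calibration takes no time and is no camera call.
- workorder.job_done(): hands the job in, once; it reports no verdict.
The state is a dict: "time_s": time; "q": joint angles; "joint_velocities": joint speeds; "tau": joint torques, N m; "position": TCP position; "tcp_rot": TCP orientation; "ft_force": force on the tool from outside, world axes, zero at the start; "ft_torque": the same for the moment, N m; "grip_width": finger opening in m.
Only numpy, scipy, OpenCV 4.12 (cv2) and the standard library are available. Lean on these libraries where they do the work, as an engineer would, in place of code of your own. Each camera call takes 0.05 s, during which the arm holds its last target. There are 200 camera calls.

## Task

A steel locking key is trapped in the covered keyway of the white clamp jig. Take the hooked pick from its stand, reach down through the narrow slot in the keeper plates, catch the key by its eye and draw it gently all the way out until it lies flat on the jig's open shelf, never forcing the pick against the jig or the key and never touching the key with the gripper. Then put the pick back level on its stand, and leave everything else on the bench where it is.

Things in the scene. Friction and masses are not known exactly. Their poses are not given: they have to be found in the camera images.
- jig: White clamp jig fixed to the bench, 260 (x) x 90 (y) x 32 mm high; origin at the centre of its underside, z up, x along its keyway. A level floor 12 mm above the origin runs its whole length: open shelf from x = -130 to -20 mm, with a rim 8 mm high (3 mm thick at the sides, 6 mm at the end); keyway from x = -20 to +122. The pick may not press on jig or key with more than 20 N.
- keyway_mouth (a point): On the jig's floor, at the middle of the keyway's open end, at jig (-20, 0, 12) mm. From here the straight keyway, 37 mm wide (y = -18.5 to +18.5), runs to its closed end at x = 122. Two flat aluminium keeper plates cover it, underside 14 mm and top 20 mm above the floor: front plate x = -20 to 40, rear plate x = 54 to 126 mm.
- rear_slot (a point): Nominal point on top of the rear plate, at jig (88, 0, 32) mm. A slot 9 mm wide goes through the plate along its whole length. The plates are adjusted sideways: each plate's slot lies up to 7.5 mm either side of the jig's centre line y = 0, each plate on its own, and no pose tells it: find it by feel or sight. The plates do not give below 60 N.
- plate_gap (a point): Nominal point at the height of the plates' tops, at jig (47, 0, 32) mm, in the middle of the 14 mm gap between front and rear plate (x = 40 to 54 mm), where the keyway is open across its whole width. The front plate's slot is 9 mm wide too, open at both ends, square-cut without lead-in, and may be out of line with the rear plate's slot by up to 15 mm.
- key: Flat steel locking key, 66 (x) x 34 (y) x 8 mm, 55 to 115 g, lying flat and loose on the keyway's floor under the rear plate, its x along the jig's x (ends alike). Origin at the centre of its underside. Through its middle goes an eye, 26 (x) x 27 (y) mm. It can leave only along the keyway to the shelf, and is wholly out when its centre is at jig x below -53 mm.
- pick: Hooked pick with a T-handle, 90 g: black handle 90 (x) x 16 (y) x 20 (z) mm, origin at its centre. From the middle of its underside a 6 mm round steel rod runs straight down; its end is bent to a short toe pointing to the pick's -x. It lies level on its stand, hook hanging down, x along the stand's x. To be gripped from above across its 16 mm width, at the handle's middle.
- hook_foot (a point): The lowest point of the hook, under the rod's axis: 60 mm straight below the handle's centre. The toe runs level from here to 10 mm ahead in the pick's -x; toe and rod are 6 mm thick, round-ended, so the hook's foot reaches from 10 mm in -x to 3 mm in +x of this point.
- stand: Dark steel pick stand fixed to the bench, base 100 (x) x 60 (y) x 10 mm, origin at the centre of its underside. Two uprights 8 mm thick at x = -36 and +36 mm, 36 mm wide, with a U-notch 26 mm wide and 16 mm deep whose bottom is 75 mm above the origin; the handle rests in both, its centre 85 mm above the origin. Free room for fingers between them.
- clamp_ring: Bystander: blue plastic ring, 90 mm across, 22 mm high, origin under its centre.
- screwdriver: Bystander: yellow-handled screwdriver lying on the bench.
- end_cap: Bystander: round black end cap, 76 mm across, 34 mm high.
- seal: Bystander: flat black rubber seal ring, 80 mm across, 7 mm high.
- wrench: Bystander: steel wrench lying on the bench.
- offcut: Bystander: white pipe offcut standing upright, 60 mm across, 50 mm high.
- grease: Bystander: small grey jar, 40 mm across, 90 mm high.
Mind the look-alikes: they are no part of the job. What is shaped like the pick but green or turquoise is not meant.

How it is judged:
On the way, in this order (a step that is already met when the one before it is completed fails the run):
1. the pick is lifted off its stand (height (world z) of pick above 0.105 m), for 0.1 s.
2. the hook stands in the key's eye while the key is still in the keyway (x of hook_foot in the frame of key between -0.012 and 0.012 m and y of hook_foot in the frame of key between -0.0135 and 0.0135 m and z of hook_foot in the frame of key below 0.006 m and x of key in the frame of jig above 0.04 m), for 0.1 s.
3. the key has been drawn wholly out onto the shelf (x of key in the frame of jig between -0.105 and -0.053 m and y of key in the frame of jig between -0.04 and 0.04 m and z of key in the frame of jig below 0.018 m), for 0.1 s.
At the end, for the whole second after the job is handed in: Key flat and still on the shelf, clear of the keyway (centre at jig x -105 to -53 mm, y within 40 mm, tilt under 0.1 rad); pick level and still in both notches of its stand (centre within 25 mm of the stand's middle, 80 to 90 mm up, turned under 0.2 rad) (all of step 3 and angle between each of key, pick's own z axis and vertical below 0.1 rad and linear speed of each of key, pick below 0.02 m/s and horizontal distance between pick and stand below 0.025 m and z of pick in the frame of stand between 0.08 and 0.09 m and angle between the x axis of pick and the x axis of stand, either way round below 0.2 rad); the robot touches nothing.
It fails at once if the pick presses on the jig with more than 20 N (contact force between pick and jig above 20 N).
It fails at once if the pick presses on the key with more than 20 N (contact force between pick and key above 20 N).
It fails at once if the gripper touches the key (contact force between the fingers and key above 0.5 N).
It fails at once if something else on the bench is moved more than 20 mm (distance of any of clamp_ring, screwdriver, end_cap, seal, wrench, offcut, grease from where it was at the start of the episode above 0.02 m).
It also fails if it takes over 72 s, if anything falls off the work surface, if the arm or the gripper's body presses on something with over 40 N, if the wrist force passes 120 N, or if a joint passes its speed limit or range.

## Working session

There is one attempt and no reset: what is moved stays moved. The work goes in short steps, Python scripts to look and compute and a tool call to move; the robot and the scene stay as the last step left them, time stands still between calls to the robot, and variables do not carry over. Pictures are saved under pics/ and viewed, about 8 in all and at most 12, crops included, and the job is handed in when it is done.

Besides the shell and the picture viewer there is one more tool, called after ">>>" as a command line: name --argument value ..., lists and objects as JSON in quotes. arm_command: Moves the arm, as the interface text tells. Its arguments: {"type":"object","properties":{"rows":{"type":"array","items":{"type":"number"}},"force":{"type":"number"}},"required":["rows"]}

```bash
mkdir -p pics; ls; python3 - <<'E'
from station import status, viewer, workorder, r
import cv2
print(status.sense()); print(r.nose_length)
for n in("side","top"):
    cv2.imwrite(f"pics/{n}0.png",viewer.snapshot(n)); print(n,viewer.get_calibration(n))
E
```

```text
pics
{'time_s': 0.0, 'q': array([-1.35149783,  0.41795503, -0.01033136,  1.6141479 ,  0.00468731,
        1.11067843, -0.05299315]), 'joint_velocities': array([-0.00040897,  0.00098157,  0.0009722 , -0.00165459, -0.00010052,
        0.00144947, -0.00060663]), 'tau': array([-1.76180914e-03, -8.64439273e+01,  6.78070430e-01, -4.34916902e+01,
        1.90733420e-02,  7.42616190e-03,  1.19190665e-05]), 'position': array([0.16106793, 0.60357618, 0.25268298]), 'tcp_rot': array([ 2.49079861e+00,  1.91330804e+00, -1.38514258e-03]), 'ft_force': array([ 0.54844982,  0.22131211, -0.18932194]), 'ft_torque': array([ 0.0431447 ,  0.02498105, -0.0334581 ]), 'grip_width': 0.08572188837987729}
0.022
side {'fx': 445.0487235292058, 'fy': 445.0487235292058, 'cx': 320.654558027393, 'cy': 242.5541943807788, 'k1': -0.08676390432771074, 'pose': array([[ 0.95897919,  0.1531284 , -0.23855945,  0.32963176],
       [-0.28304602,  0.56359478, -0.77604502, -0.65563399],
       [ 0.01561632,  0.81173433,  0.58381805,  0.62035613],
       [ 0.        ,  0.        ,  0.        ,  1.        ]])}
top {'fx': 596.7520266665308, 'fy': 596.7520266665308, 'cx': 313.10483703752953, 'cy': 242.64338196504178, 'k1': -0.03249162482002396, 'pose': array([[ 2.02685825e-02,  9.76730238e-01, -2.13511655e-01,
         2.77260564e-01],
       [-9.99787463e-01,  2.06061587e-02, -6.44538107e-04,
         4.07622849e-02],
       [ 3.77011518e-03,  2.13479340e-01,  9.76940304e-01,
         1.24945748e+00],
       [ 0.00000000e+00,  0.00000000e+00,  0.00000000e+00,
         1.00000000e+00]])}
```

View pics/top0.png

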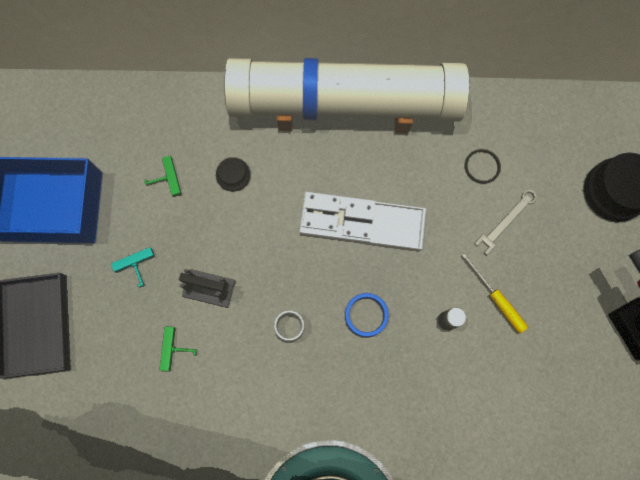

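View pics/side0.png

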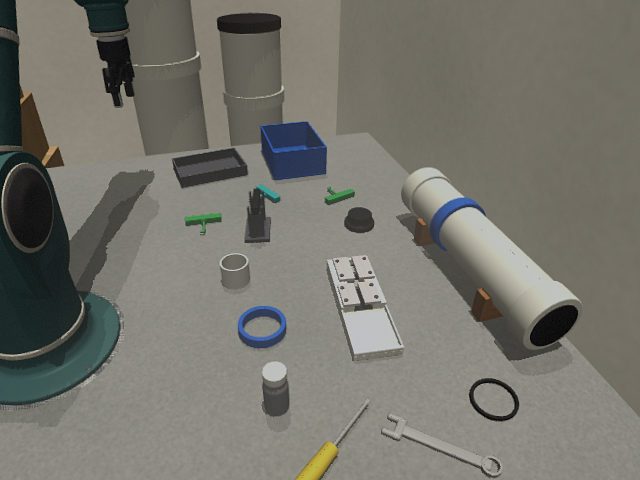

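The pick candidates are two green ones lying at top (170,176) and (177,349), a turquoise one at (133,262), and a black one on the dark stand at (207,287). The black one fits, since it is on the stand. The jig is at (363,221), with its shelf to the right. I'll enlarge both.

```bash
python3 - <<'E'
import cv2,numpy as np
a=cv2.imread("pics/top0.png"); s=cv2.imread("pics/side0.png")
I=cv2.INTER_CUBIC
j=cv2.resize(a[185:255,295:435],None,fx=5.7,fy=5.7,interpolation=I)[:400,:798]
t=cv2.resize(a[260:312,172:242],None,fx=5.7,fy=5.7,interpolation=I)[:200]
t=cv2.resize(a[264:310,174:240],(400,279),interpolation=I)[:200]
cv2.imwrite("pics/jig.png",cv2.resize(a[185:255,295:435],(800,400),interpolation=I))
L=cv2.resize(a[262:312,172:242],(420,300),interpolation=I)
R=cv2.resize(s[180:250,225:315],(380,300),interpolation=I)
J=cv2.resize(a[185:255,295:435],(800,400),interpolation=I)
L=np.clip(L.astype(float)*1.8,0,255).astype(np.uint8);R=np.clip(R.astype(float)*1.6,0,255).astype(np.uint8)
# composite 800x600: jig scaled 600x300
J=cv2.resize(a[185:255,295:435],(600,300),interpolation=I); J=np.hstack([J,np.zeros((300,200,3),np.uint8)])
cv2.imwrite("pics/comp.png",np.vstack([J,np.hstack([L,R])]))
E
```

```text
(no output)
```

View pics/comp.png

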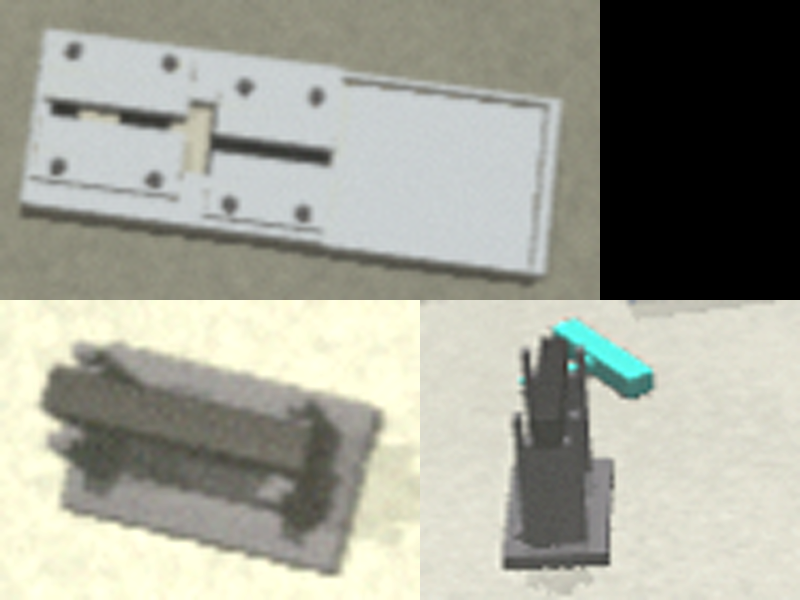

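The crop shows the black handle from (50,385) to (310,450) in both notches of the dark stand, so this is the pick. On the jig the rear slot is offset upward, with pale key bars at comp x 80–118 and 175–210 and the dark eye between them at 118–170. The front slot runs from (212,140) to (330,157), and the shelf is on the right. Next I'll fit the poses.

```bash
cat > h.py <<'E'
import numpy as np, cv2
from station import status, viewer, workorder, r
from scipy.optimize import least_squares
from scipy.spatial.transform import Rotation as R
def proj(n,P):
    c=viewer.get_calibration(n); T=np.linalg.inv(c['pose']); P=np.atleast_2d(P)
    p=P@T[:3,:3].T+T[:3,3]; s=np.c_[p[:,0],-p[:,1]]/-p[:,2:]
    s=s*(1+c['k1']*(s**2).sum(1,keepdims=True)); return s*[c['fx'],c['fy']]+[c['cx'],c['cy']]
def back(n,uv,z):
    return least_squares(lambda q:(proj(n,[q[0],q[1],z])-uv).ravel(),[.5,0]).x
def place(pose,L):   # pose x,y,yaw ; L local pts (m)
    L=np.atleast_2d(L); c,s=np.cos(pose[2]),np.sin(pose[2])
    return np.c_[pose[0]+c*L[:,0]-s*L[:,1],pose[1]+s*L[:,0]+c*L[:,1],L[:,2]]
def local(pose,P):
    P=np.atleast_2d(P); c,s=np.cos(pose[2]),np.sin(pose[2]); d=P[:,:2]-pose[:2]
    return np.c_[c*d[:,0]+s*d[:,1],-s*d[:,0]+c*d[:,1]]
def fit(n,uv,L,p0):
    f=least_squares(lambda p:(proj(n,place(p,L))-uv).ravel(),p0); return f.x,f.fun.reshape(-1,2)
def jc(x,y): return (np.array([x,y])+.5)/4.2857-.5+[295,185]
def sc(x,y): return (np.array([x,y])+.5)/6-.5+[172,262]
E
python3 - <<'E'
from h import *
L=np.array([[130,-45,32],[130,45,32],[-130,-45,20],[-130,45,20]])/1000
for order in ([(45,30),(22,203),(560,98),(547,272)],):
    uv=np.array([jc(*p) for p in order])
    p,res=fit("top",uv,L,[.55,0,1.5]); print("jig",p,res.round(2).tolist())
jig=p
for n,q in dict(rear=[(52,101),(185,119),(52,114),(168,128)],front=[(214,135),(330,151),(214,148),(330,164)],eye=[(118,118),(172,124)]).items():
    z=.032 if n!='eye' else .020
    print(n,[(local(jig,back("top",jc(*a),z))*1000).round(1).tolist() for a in q])
L=np.array([[-50,30,10],[50,30,10],[50,-30,10],[-50,-30,10]])/1000
uv=np.array([sc(*a) for a in [(110,340),(382,408),(338,572),(62,505)]])
for o in (0,2):
    p,res=fit("top",np.roll(uv,o,0),L,[.45,.3,-1.7+ (np.pi if o else 0)]); print("stand",p,res.round(2).tolist())
for a in [(50,390),(312,450)]: print(back("top",sc(*a),.095))
st=p
for x in (-10,0,10): print(x,((proj("top",place(st,[x/1000,0,.028]))[0]-[172,262])*6).round())
print(((proj("top",place(st,[[-.045,0,.095],[.045,0,.095]]))-[172,262])*6).round())
E
```

```text
jig [ 0.59673534 -0.06372143  1.46969081] [[-0.11, -0.23], [-0.07, 0.24], [0.3, -0.14], [-0.11, 0.11]]
rear [[[121.7, -8.7]], [[55.5, -7.5]], [[120.9, -2.1]], [[63.3, -2.0]]]
front [[[40.5, -1.2]], [[-17.1, -0.1]], [[39.7, 5.4]], [[-17.7, 6.5]]]
eye [[[88.5, -7.3]], [[61.5, -7.5]]]
stand [ 0.34385751  0.25222151 -1.78762749] [[-0.53, -0.69], [0.71, -0.52], [0.4, 0.87], [-0.59, 0.29]]
stand [0.34385751 0.25222151 1.35396516] [[0.4, 0.87], [-0.59, 0.29], [-0.53, -0.69], [0.71, -0.52]]
[0.35890303 0.2943476 ]
[0.34173689 0.20929018]
-10 [240. 457.]
0 [211. 450.]
10 [183. 443.]
[[311. 471.]
 [ 41. 404.]]
```

```bash
cat >> h.py <<'E'
def plan(target,yaw,g,n=10,zturn_first=False):
    """rows to TCP target, tool down with tool-x at world yaw"""
    s=status.sense(); Rc=R.from_rotvec(s['tcp_rot']); p=np.array(s['position'])
    Rt=R.from_matrix(np.array([[np.cos(yaw),np.sin(yaw),0],[np.sin(yaw),-np.cos(yaw),0],[0,0,-1]]).astype(float))
    d=(Rc.inv()*Rt).as_rotvec(); rows=[]
    for i in range(n):
        sh=Rc.inv().apply((np.array(target)-p)/n)*1000
        rows+= [*sh.round(1),*(d/n).round(4),g]; Rc=Rc*R.from_rotvec(d/n)
    for i in range(10-n): rows+=[0]*6+[g]
    print([float(x) for x in rows])
def show():
    s=status.sense(); Rm=R.from_rotvec(s['tcp_rot']).as_matrix()
    print(s['time_s'],'p',s['position'].round(4),'yaw',np.arctan2(Rm[1,0],Rm[0,0]).round(4),'z',Rm[:,2].round(4),'F',s['ft_force'].round(2),'M',s['ft_torque'].round(2),'w',s['grip_width'],'q7',s['q'].round(2))
E
python3 -c "
from h import *
show(); plan([.350,.252,.16],-.198,0)"
```

```text
0.1 p [0.1611 0.6036 0.2527] yaw 1.3101 z [-2.0e-04 -1.1e-03 -1.0e+00] F [-0.02 -0.08 -0.48] M [ 0.03 -0.01 -0.05] w 0.08529853917914254 q7 [-1.35  0.42 -0.01  1.61  0.    1.11 -0.05]
[-29.1, 27.3, 9.3, 0.0001, 0.0001, 0.1508, 0.0, -24.7, 31.4, 9.3, 0.0001, 0.0001, 0.1508, 0.0, -19.7, 34.7, 9.3, 0.0001, 0.0001, 0.1508, 0.0, -14.2, 37.3, 9.3, 0.0001, 0.0001, 0.1508, 0.0, -8.5, 39.0, 9.3, 0.0001, 0.0001, 0.1508, 0.0, -2.5, 39.8, 9.3, 0.0001, 0.0001, 0.1508, 0.0, 3.5, 39.8, 9.3, 0.0001, 0.0001, 0.1508, 0.0, 9.4, 38.8, 9.3, 0.0001, 0.0001, 0.1508, 0.0, 15.2, 36.9, 9.3, 0.0001, 0.0001, 0.1508, 0.0, 20.5, 34.2, 9.3, 0.0001, 0.0001, 0.1508, 0.0]
```

>>> arm_command --rows '[-29, 27.3, 9.3, 0, 0, 0.151, 0, -24.7, 31.4, 9.3, 0, 0, 0.151, 0, -19.7, 34.7, 9.3, 0, 0, 0.151, 0, -14.2, 37.3, 9.3, 0, 0, 0.151, 0, -8.5, 39, 9.3, 0, 0, 0.151, 0, -2.5, 39.8, 9.3, 0, 0, 0.151, 0, 3.5, 39.8, 9.3, 0, 0, 0.151, 0, 9.4, 38.8, 9.3, 0, 0, 0.151, 0, 15.2, 36.9, 9.3, 0, 0, 0.151, 0, 20.5, 34.2, 9.3, 0, 0, 0.151, 0]'

```text
time_s: 1.35
position: [0.3501, 0.251, 0.16]
tcp_rot: [-3.125, 0.321, -0.0]
ft_force: [0.4, 0.5, 0.1]
grip_width: 0.0855
```

```bash
python3 -c "
from h import *
show(); plan([.350,.252,.088],-.198,0)
cv2.imwrite('pics/a.png',cv2.resize(viewer.snapshot('side')[120:270,190:390],(800,600),interpolation=2))"
```

```text
1.35 p [0.3501 0.251  0.16  ] yaw -0.2048 z [ 0.  0. -1.] F [0.39 0.54 0.12] M [ 0.03 -0.05 -0.02] w 0.0855198606061128 q7 [-1.06  0.21  0.41  2.17 -0.12  0.78 -0.78]
[-0.0, -0.1, 7.2, -0.0, -0.0, -0.0007, 0.0, -0.0, -0.1, 7.2, -0.0, -0.0, -0.0007, 0.0, -0.0, -0.1, 7.2, -0.0, -0.0, -0.0007, 0.0, -0.0, -0.1, 7.2, -0.0, -0.0, -0.0007, 0.0, -0.0, -0.1, 7.2, -0.0, -0.0, -0.0007, 0.0, -0.0, -0.1, 7.2, -0.0, -0.0, -0.0007, 0.0, -0.0, -0.1, 7.2, -0.0, -0.0, -0.0007, 0.0, -0.0, -0.1, 7.2, -0.0, -0.0, -0.0007, 0.0, -0.0, -0.1, 7.2, -0.0, -0.0, -0.0007, 0.0, -0.0, -0.1, 7.2, -0.0, -0.0, -0.0007, 0.0]
```

View pics/a.png

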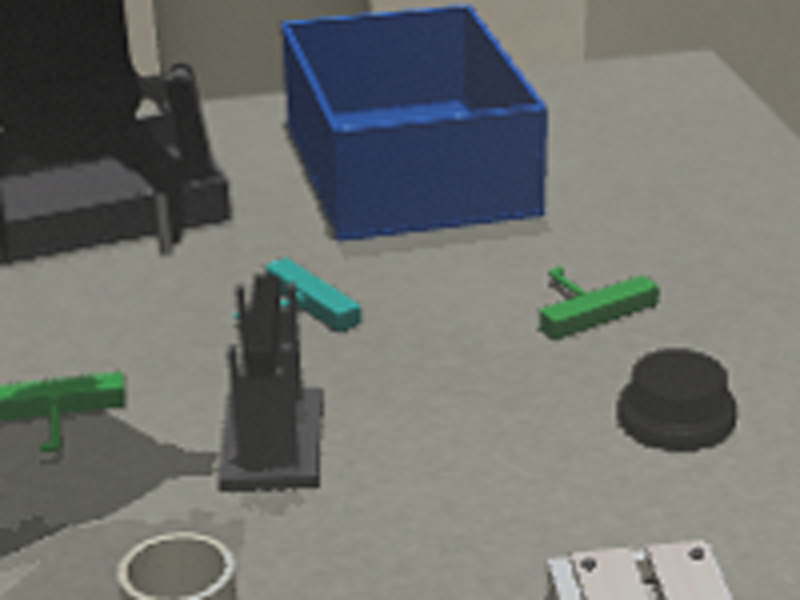

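The crop shows the gripper at about crop (110,200), clearly left of the stand at (265,380). I'll check that the two cameras agree.

```bash
python3 -c "
from h import *
show()
print('tcp side',proj('side',[.350,.251,.16]),'top',proj('top',[.350,.251,.16]))
print('stand side',proj('side',[[.344,.252,0],[.35,.252,.085]]))
print('jig corners side',proj('side',place([.5967,-.0637,1.4697],[[.13,.045,.032],[.13,-.045,.032],[-.13,.045,.02],[-.13,-.045,.02]])))
print(back('side',[256,215],.04), back('top',[207,287],.085))
t=viewer.snapshot('top')
cv2.imwrite('pics/b.png',cv2.resize(t[200:400,80:360],(800,571),interpolation=2))"
```

```text
1.4 p [0.3516 0.2465 0.1591] yaw -0.2175 z [-5.e-04 -2.e-03 -1.e+00] F [ 2.2  -7.16 -1.37] M [-0.41 -0.08  0.02] w 0.08509332763569818 q7 [-1.06  0.21  0.42  2.18 -0.12  0.77 -0.78]
tcp side [[210.2073186  179.07060968]] top [[195.73762225 329.33318767]]
stand side [[216.00901273 238.34306003]
 [214.21753986 207.86357569]]
jig corners side [[325.80045711 257.56252258]
 [365.95900774 253.42104796]
 [354.86502473 353.89567311]
 [404.40714242 346.75154194]]
[0.44710723 0.26758761] [0.43808732 0.24832836]
```

View pics/b.png

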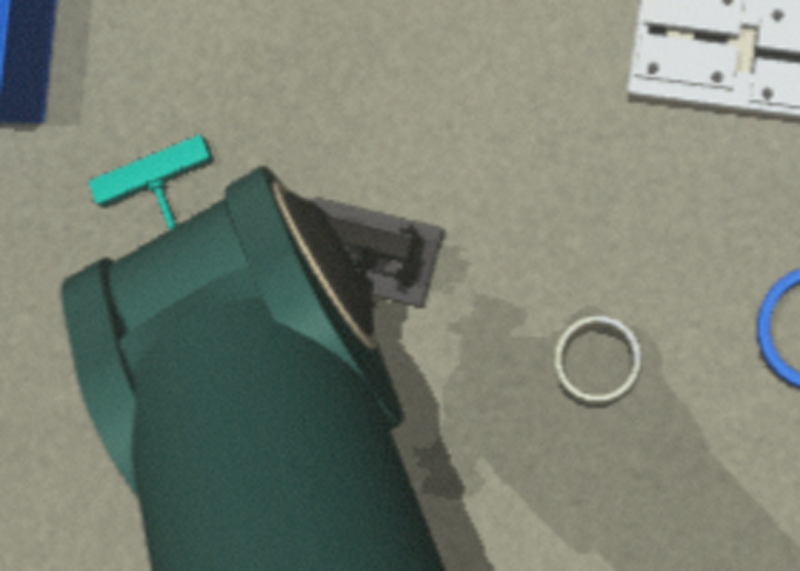

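My stand readings kept the 300-pixel composite offset in y, which shifted the stand. The jig readings were not affected. I'll redo the stand fit.

```bash
python3 -c "
from h import *
L=np.array([[-50,30,10],[50,30,10],[50,-30,10],[-50,-30,10]])/1000
uv=np.array([sc(x,y-300) for x,y in [(110,340),(382,408),(338,572),(62,505)]])
st,res=fit('top',np.roll(uv,2,0),L,[.45,.3,1.35]); print('stand',st,res.round(2).tolist())
a=[back('top',sc(x,y-300),.095) for x,y in [(50,390),(312,450)]]; print(a,np.mean(a,0),np.arctan2(*(a[0]-a[1])[::-1]))
for x in (-10,0,10): print(x,((proj('top',place(st,[x/1000,0,.028]))[0]-[172,262])*6).round()+[0,300])
print('side',proj('side',[*st[:2],.0]))
show()
yaw=st[2]-np.pi/2; print(yaw); plan([*np.mean(a,0),.15],yaw,0)
"
```

```text
stand [0.44737258 0.25805075 1.35219327] [[0.02, 0.23], [-0.14, -0.01], [-0.15, -0.03], [0.27, -0.2]]
[array([0.45607466, 0.30081888]), array([0.43822312, 0.21423207])] [0.44714889 0.25752547] 1.3674758944186878
-10 [239. 453.]
0 [212. 446.]
10 [184. 439.]
side [[257.85903647 230.66804062]]
1.45 p [0.3507 0.2487 0.1595] yaw -0.2091 z [-7.0e-04 -1.7e-03 -1.0e+00] F [-0.86  0.53  0.71] M [0.03 0.01 0.02] w 0.08538404723041054 q7 [-1.06  0.21  0.41  2.18 -0.12  0.78 -0.78]
-0.21860305253639845
[9.2, -2.9, 0.9, 0.0002, 0.0, 0.001, 0.0, 9.2, -2.9, 0.9, 0.0002, 0.0, 0.001, 0.0, 9.2, -2.9, 0.9, 0.0002, 0.0, 0.001, 0.0, 9.2, -2.9, 0.9, 0.0002, 0.0, 0.001, 0.0, 9.2, -2.9, 0.9, 0.0002, 0.0, 0.001, 0.0, 9.2, -2.9, 0.9, 0.0002, 0.0, 0.001, 0.0, 9.2, -2.9, 1.0, 0.0002, 0.0, 0.001, 0.0, 9.2, -2.9, 1.0, 0.0002, 0.0, 0.001, 0.0, 9.2, -2.9, 1.0, 0.0002, 0.0, 0.001, 0.0, 9.2, -2.9, 1.0, 0.0002, 0.0, 0.001, 0.0]
```

>>> arm_command --rows '[18.4, -5.8, 1.9, 0, 0, 0.002, 0, 18.4, -5.8, 1.9, 0, 0, 0.002, 0, 18.4, -5.8, 1.9, 0, 0, 0.002, 0, 18.4, -5.8, 1.9, 0, 0, 0.002, 0, 18.4, -5.8, 1.9, 0, 0, 0.002, 0, 0, 0, 2, 0, 0, 0, 0, 0, 0, 15, 0, 0, 0, 0, 0, 0, 15, 0, 0, 0, 0, 0, 0, 15, 0, 0, 0, 0, 0, 0, 15, 0, 0, 0, 0]'

```text
time_s: 2.7
position: [0.4454, 0.2619, 0.0876]
tcp_rot: [3.124, -0.329, -0.001]
ft_force: [0.4, -0.1, 0.1]
grip_width: 0.0855
```

```bash
python3 -c "
from h import *
show()"
```

```text
2.7 p [0.4454 0.2619 0.0876] yaw -0.2098 z [-4.e-04 -3.e-04 -1.e+00] F [ 0.41 -0.09  0.12] M [ 0.01 -0.02 -0.04] w 0.08547191297795043 q7 [-0.89  0.48  0.37  2.02 -0.27  0.69 -0.56]
```

>>> arm_command --rows '[1.2, 1.8, 0, 0, 0, 0.002, 0, 1.2, 1.8, 0, 0, 0, 0.002, 0, 0, 0, 0, 0, 0, 0, 0, 0, 0, 0, 0, 0, 0, 0.7, 0, 0, 0, 0, 0, 0, 1, 0, 0, 0, 0, 0, 0, 1, 0, 0, 0, 0, 0, 0, 1, 0, 0, 0, 0, 0, 0, 1, 0, 0, 0, 0, 0, 0, 1, 0, 0, 0, 0, 0, 0, 1]' --force 60

```text
time_s: 3.95
position: [0.4473, 0.2579, 0.089]
tcp_rot: [-3.123, 0.336, -0.0]
ft_force: [-1.0, -1.0, 6.5]
grip_width: 0.0149
```

```bash
python3 -c "
from h import *
show()"
```

```text
3.95 p [0.4473 0.2579 0.089 ] yaw -0.2141 z [ 1.e-04  1.e-04 -1.e+00] F [-0.99 -1.03  6.53] M [-0.13  0.27 -0.03] w 0.014855722891034689 q7 [-0.89  0.48  0.37  2.02 -0.27  0.69 -0.56]
```

>>> arm_command --rows '[0, 0, -5, 0, 0, 0, 1, 0, 0, -10, 0, 0, 0, 1, 0, 0, -10, 0, 0, 0, 1, 0, 0, -10, 0, 0, 0, 1, 0, 0, -10, 0, 0, 0, 1, 0, 0, -10, 0, 0, 0, 1, 0, 0, -10, 0, 0, 0, 1, 0, 0, -10, 0, 0, 0, 1, 0, 0, -5, 0, 0, 0, 1, 0, 0, 0, 0, 0, 0, 1]'

```text
time_s: 5.2
position: [0.4474, 0.258, 0.1691]
tcp_rot: [-3.123, 0.335, -0.001]
ft_force: [-0.4, -0.3, -1.6]
grip_width: 0.0151
```

```bash
python3 -c "
from h import *
show()
J=np.array([.5967,-.0637,1.4697])
t=place(J,[[.079,-.0051,.170]])[0]; print(t)
plan(t,J[2]-np.pi/2,1)"
```

```text
5.2 p [0.4474 0.258  0.1691] yaw -0.214 z [ 3.e-04  2.e-04 -1.e+00] F [-0.42 -0.3  -1.57] M [ 0.03  0.05 -0.01] w 0.015098717804812844 q7 [-0.94  0.35  0.42  1.97 -0.19  0.86 -0.62]
[0.60974697 0.01438192 0.17      ]
[21.0, 20.4, -0.1, -0.0, -0.0, -0.0113, 1.0, 20.8, 20.6, -0.1, -0.0, -0.0, -0.0113, 1.0, 20.6, 20.8, -0.1, -0.0, -0.0, -0.0113, 1.0, 20.3, 21.1, -0.1, -0.0, -0.0, -0.0113, 1.0, 20.1, 21.3, -0.1, -0.0, -0.0, -0.0113, 1.0, 19.9, 21.5, -0.1, -0.0, -0.0, -0.0113, 1.0, 19.6, 21.7, -0.1, -0.0, -0.0, -0.0113, 1.0, 19.4, 22.0, -0.1, -0.0, -0.0, -0.0113, 1.0, 19.1, 22.2, -0.1, -0.0, -0.0, -0.0113, 1.0, 18.9, 22.4, -0.1, -0.0, -0.0, -0.0113, 1.0]
```

>>> arm_command --rows '[21, 20.4, 0, 0, 0, -0.0113, 1, 20.8, 20.6, 0, 0, 0, -0.0113, 1, 20.6, 20.8, 0, 0, 0, -0.0113, 1, 20.3, 21.1, 0, 0, 0, -0.0113, 1, 20.1, 21.3, 0, 0, 0, -0.0113, 1, 19.9, 21.5, 0, 0, 0, -0.0113, 1, 19.6, 21.7, 0, 0, 0, -0.0113, 1, 19.4, 22, 0, 0, 0, -0.0113, 1, 19.1, 22.2, 0, 0, 0, -0.0113, 1, 18.9, 22.4, 0, 0, 0, -0.0113, 1]'

```text
time_s: 6.45
position: [0.6099, 0.0134, 0.1683]
tcp_rot: [3.137, -0.158, -0.001]
ft_force: [0.5, 0.0, -0.3]
grip_width: 0.0151
```

>>> arm_command --rows '[0, 0, 10, 0, 0, 0, 1, 0, 0, 15, 0, 0, 0, 1, 0, 0, 15, 0, 0, 0, 1, 0, 0, 7, 0, 0, 0, 1, 0, 0, 0, 0, 0, 0, 1, 0, 0, 0, 0, 0, 0, 1, 0, 0, 0, 0, 0, 0, 1, 0, 0, 0, 0, 0, 0, 1, 0, 0, 0, 0, 0, 0, 1, 0, 0, 0, 0, 0, 0, 1]'

```text
time_s: 7.7
position: [0.6097, 0.0142, 0.1219]
tcp_rot: [3.138, -0.159, 0.0]
ft_force: [1.0, -0.5, -0.9]
grip_width: 0.0151
```

```bash
python3 -c "
from h import *
show()
s=status.sense(); p=s['position']
print('side foot pred',proj('side',p+[0,0,-.064]),'tcp',proj('side',p))
a=viewer.snapshot('side'); cv2.imwrite('pics/c_raw.png',a)
cv2.imwrite('pics/c.png',cv2.resize(a[180:300,290:450],(800,600),interpolation=2))"
```

```text
7.7 p [0.6097 0.0142 0.1219] yaw -0.101 z [ 1.e-04 -1.e-04 -1.e+00] F [ 0.96 -0.53 -0.94] M [-0.01 -0.04  0.01] w 0.015122829432157224 q7 [-0.39  0.58  0.43  1.77 -0.3   0.86  0.07]
side foot pred [[354.76860029 260.14016958]] tcp [[356.72912523 234.56172179]]
```

View pics/c.png

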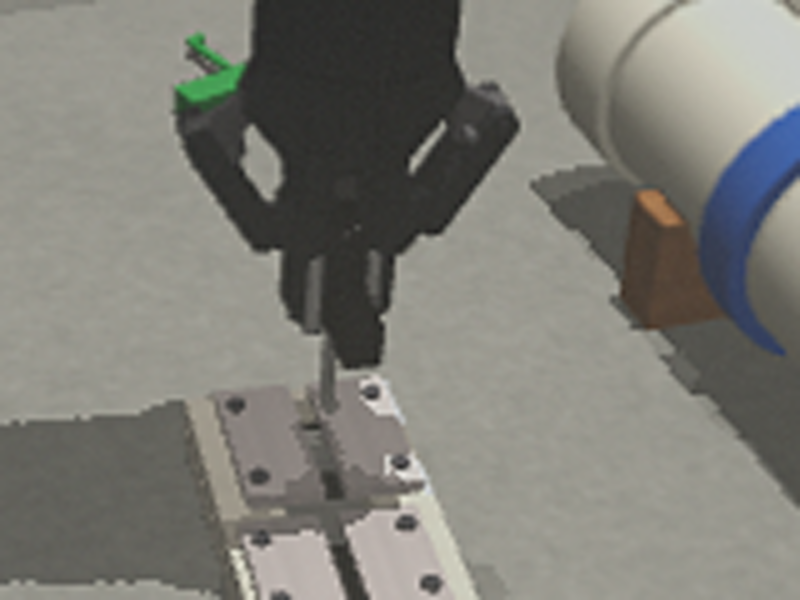

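```bash
python3 -c "
from h import *
J=np.array([.5967,-.0637,1.4697])
a=cv2.imread('pics/c_raw.png')
x0,y0,k=335,242,13
cv2.imwrite('pics/d.png',cv2.resize(a[y0:y0+46,x0:x0+60],None,fx=k,fy=k,interpolation=2))
def q(P): return ((proj('side',place(J,np.array(P)/1000.))-[x0-.5,y0-.5])*k).round().tolist()
print('foot',q([[79,-5.1,58]]),'toe-',q([[69,-5.1,58]]),'toe+',q([[89,-5.1,58]]),'rodtop',q([[79,-5.1,100]]))
for n,x,c in (('rear',54,-5.1),('rear',126,-5.1),('front',40,2.7),('front',0,2.7)): print(n,x,q([[x,c-4.5,32],[x,c+4.5,32]]))
print('gap edges/jig edge',q([[54,-45,32],[54,45,32],[126,45,32],[126,-45,32]]))
"
```

```text
foot [[264.0, 241.0]] toe- [[279.0, 280.0]] toe+ [[248.0, 203.0]] rodtop [[280.0, 26.0]]
rear 54 [[320.0, 464.0], [265.0, 471.0]]
rear 126 [[211.0, 190.0], [159.0, 196.0]]
front 40 [[294.0, 527.0], [238.0, 534.0]]
front 0 [[361.0, 699.0], [302.0, 706.0]]
gap edges/jig edge [[536.0, 440.0], [-19.0, 502.0], [-108.0, 223.0], [415.0, 169.0]]
```

View pics/d.png

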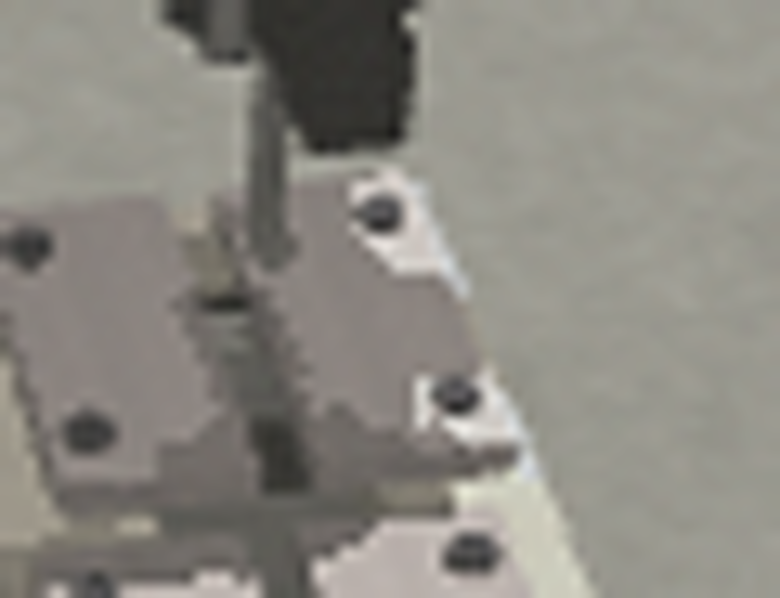

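The enlarged view shows the rod ending in a foot at about (270,268), which is lower than a bare rod end would be. So the toe points to jig −x, as wanted. The rear slot's near end is at (260–308, 490), which puts the rod about 2 mm to the −y side of the slot. I'll correct that and descend to just above the plate.

>>> arm_command --rows '[-1.1, 1, 0, 0, 0, 0, 1, -1.1, 1, 0, 0, 0, 0, 1, 0, 0, 4, 0, 0, 0, 1, 0, 0, 4, 0, 0, 0, 1, 0, 0, 4, 0, 0, 0, 1, 0, 0, 4, 0, 0, 0, 1, 0, 0, 3, 0, 0, 0, 1, 0, 0, 2, 0, 0, 0, 1, 0, 0, 0, 0, 0, 0, 1, 0, 0, 0, 0, 0, 0, 1]' --force 40

```text
time_s: 9.0
position: [0.6073, 0.0124, 0.1009]
tcp_rot: [3.138, -0.159, 0.0]
ft_force: [-0.5, 0.7, -0.6]
grip_width: 0.0152
```

```bash
python3 -c "
from h import *
show()
J=np.array([.5967,-.0637,1.4697]); p=status.sense()['position']
a=viewer.snapshot('side'); cv2.imwrite('pics/e_raw.png',a)
x0,y0,k=335,242,13
print(local(J,p))
def q(P): return ((proj('side',np.array(P))-[x0-.5,y0-.5])*k).round().tolist()
print('foot',q(p-[0,0,.064]),'rod +20',q(p-[0,0,.044]))
cv2.imwrite('pics/e.png',cv2.resize(a[y0:y0+46,x0:x0+60],None,fx=k,fy=k,interpolation=2))"
```

```text
9.0 p [0.6073 0.0124 0.1009] yaw -0.101 z [ 2.e-04 -1.e-04 -1.e+00] F [-0.5   0.65 -0.61] M [-0.04 -0.01  0.01] w 0.01524123784826376 q7 [-0.38  0.6   0.41  1.78 -0.32  0.82  0.08]
[[ 0.07677909 -0.00288378]]
foot [[246.0, 355.0]] rod +20 [[253.0, 256.0]]
```

View pics/e.png

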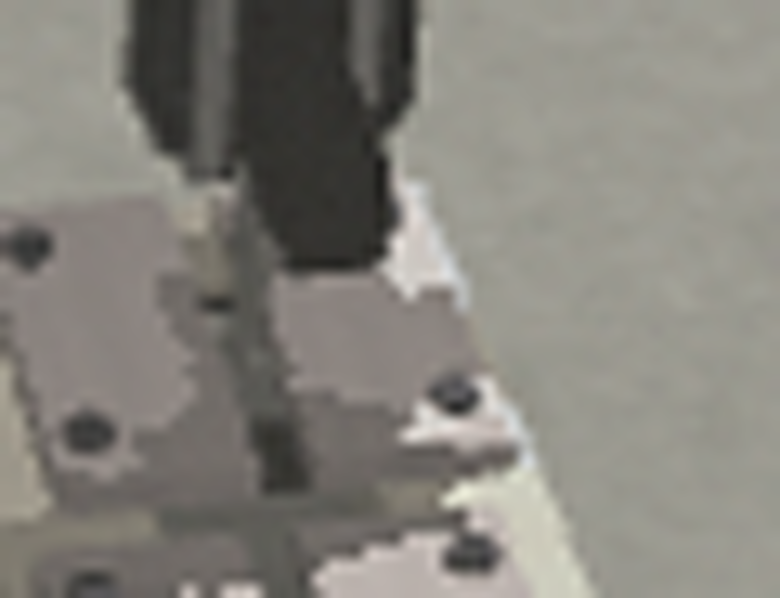

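```bash
python3 -c "
from h import *
x0,y0,w,hh,k=343,252,20,30,20
o=[]
for f in ('side0','e_raw'):
    a=cv2.imread(f'pics/{f}.png')[y0:y0+hh,x0:x0+w].astype(float)
    a=np.clip((a-20)*(1.3 if f=='side0' else 2),0,255).astype(np.uint8)
    o.append(cv2.resize(a,None,fx=k,fy=k,interpolation=cv2.INTER_CUBIC))
cv2.imwrite('pics/f.png',np.hstack(o)[:600,:800])
p=status.sense()['position']
print(((proj('side',[p-[0,0,.064],p-[0,0,.044]])-[x0-.5,y0-.5])*k).round())"
```

```text
[[218. 346.]
 [229. 194.]]
```

View pics/f.png

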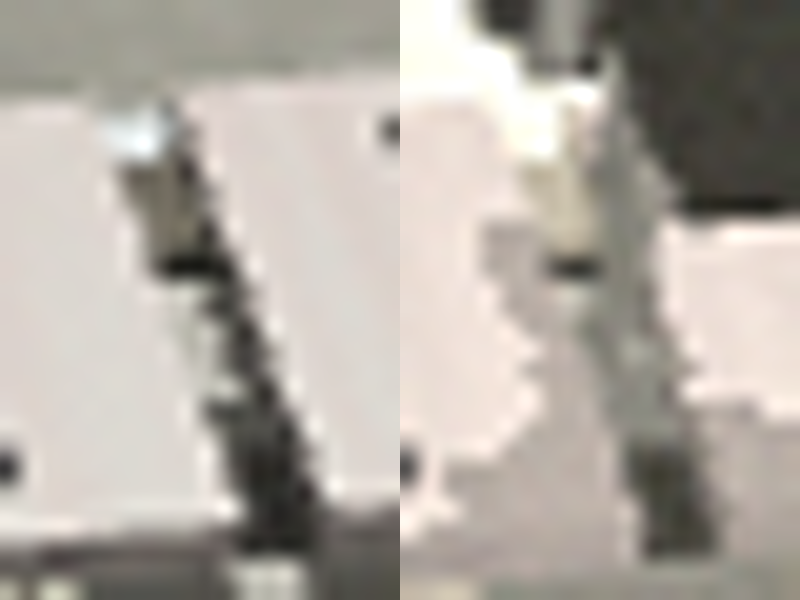

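The comparison shows the rod/foot line within about 0.6 mm of the slot centre line, and the toe is visible ahead of the foot toward jig −x. I'll make a small trim and then descend slowly, watching the force.

>>> arm_command --rows '[0.5, -1, 0, 0, 0, 0, 1, 0, -1, 0, 0, 0, 0, 1, 0, 0, 1, 0, 0, 0, 1, 0, 0, 1, 0, 0, 0, 1, 0, 0, 1, 0, 0, 0, 1, 0, 0, 1, 0, 0, 0, 1, 0, 0, 0.7, 0, 0, 0, 1, 0, 0, 0.5, 0, 0, 0, 1, 0, 0, 0.5, 0, 0, 0, 1, 0, 0, 0, 0, 0, 0, 1]'

```text
time_s: 10.3
position: [0.608, 0.0143, 0.0951]
tcp_rot: [3.137, -0.159, -0.0]
ft_force: [-0.5, -0.4, -0.3]
grip_width: 0.0149
```

>>> arm_command --rows '[0, 0, 0.3, 0, 0, 0, 1, 0, 0, 0.3, 0, 0, 0, 1, 0, 0, 0.3, 0, 0, 0, 1, 0, 0, 0.1, 0, 0, 0, 1, 0, 0, 0, 0, 0, 0, 1, 0, 0, 0, 0, 0, 0, 1, 0, 0, 0, 0, 0, 0, 1, 0, 0, 0, 0, 0, 0, 1, 0, 0, 0, 0, 0, 0, 1, 0, 0, 0, 0, 0, 0, 1]'

```text
time_s: 11.55
position: [0.608, 0.0144, 0.0941]
tcp_rot: [3.138, -0.159, 0.0]
ft_force: [0.3, 0.5, -1.3]
grip_width: 0.0151
```

```bash
python3 -c "
from h import *
show()"
```

```text
11.55 p [0.608  0.0144 0.0941] yaw -0.101 z [ 0.e+00 -1.e-04 -1.e+00] F [ 0.33  0.47 -1.26] M [-0.02  0.01  0.  ] w 0.015123852850555739 q7 [-0.38  0.61  0.41  1.79 -0.32  0.81  0.09]
```

>>> arm_command --rows '[0, 0, 0.4, 0, 0, 0, 1, 0, 0, 0.4, 0, 0, 0, 1, 0, 0, 0.4, 0, 0, 0, 1, 0, 0, 0.4, 0, 0, 0, 1, 0, 0, 0.2, 0, 0, 0, 1, 0, 0, 0.2, 0, 0, 0, 1, 0, 0, 0, 0, 0, 0, 1, 0, 0, 0, 0, 0, 0, 1, 0, 0, 0, 0, 0, 0, 1, 0, 0, 0, 0, 0, 0, 1]'

```text
time_s: 12.8
position: [0.608, 0.0143, 0.0921]
tcp_rot: [3.137, -0.159, 0.0]
ft_force: [0.9, -0.5, -0.4]
grip_width: 0.0152
```

>>> arm_command --rows '[0, 0, 0.5, 0, 0, 0, 1, 0, 0, 0.5, 0, 0, 0, 1, 0, 0, 0.5, 0, 0, 0, 1, 0, 0, 0.5, 0, 0, 0, 1, 0, 0, 0.5, 0, 0, 0, 1, 0, 0, 0.5, 0, 0, 0, 1, 0, 0, 0.5, 0, 0, 0, 1, 0, 0, 0.5, 0, 0, 0, 1, 0, 0, 0, 0, 0, 0, 1, 0, 0, 0, 0, 0, 0, 1]'

```text
time_s: 14.05
position: [0.608, 0.0143, 0.0881]
tcp_rot: [3.137, -0.159, 0.0]
ft_force: [2.3, -0.1, -0.3]
grip_width: 0.0153
```

```bash
python3 -c "
from h import *
show()"
```

```text
14.05 p [0.608  0.0143 0.0881] yaw -0.101 z [ 0.e+00 -1.e-04 -1.e+00] F [ 2.26 -0.07 -0.31] M [-0.05 -0.67 -0.03] w 0.015311004095554161 q7 [-0.38  0.62  0.41  1.79 -0.32  0.8   0.09]
```

>>> arm_command --rows '[0.3, 0, 0, 0, 0, 0, 1, 0.3, 0, 0, 0, 0, 0, 1, 0.2, 0, 0, 0, 0, 0, 1, 0, 0, 0.5, 0, 0, 0, 1, 0, 0, 0.5, 0, 0, 0, 1, 0, 0, 0.5, 0, 0, 0, 1, 0, 0, 0.5, 0, 0, 0, 1, 0, 0, 0.5, 0, 0, 0, 1, 0, 0, 0, 0, 0, 0, 1, 0, 0, 0, 0, 0, 0, 1]'

```text
time_s: 15.3
position: [0.6087, 0.0143, 0.0856]
tcp_rot: [3.137, -0.159, -0.0]
ft_force: [-0.6, -0.3, -1.7]
grip_width: 0.015
```

```bash
python3 -c "
from h import *
show()"
```

```text
15.3 p [0.6087 0.0143 0.0856] yaw -0.101 z [-0.e+00 -1.e-04 -1.e+00] F [-0.62 -0.25 -1.65] M [-0.02 -0.02 -0.01] w 0.01500854639378119 q7 [-0.37  0.62  0.4   1.79 -0.33  0.8   0.09]
```

>>> arm_command --rows '[0, 0, 0.3, 0, 0, 0, 1, 0, 0, 0.3, 0, 0, 0, 1, 0, 0, 0.3, 0, 0, 0, 1, 0, 0, 0.3, 0, 0, 0, 1, 0, 0, 0.3, 0, 0, 0, 1, 0, 0, 0.3, 0, 0, 0, 1, 0, 0, 0.2, 0, 0, 0, 1, 0, 0, 0, 0, 0, 0, 1, 0, 0, 0, 0, 0, 0, 1, 0, 0, 0, 0, 0, 0, 1]'

```text
time_s: 16.55
position: [0.6087, 0.0143, 0.0836]
tcp_rot: [3.137, -0.159, 0.0]
ft_force: [-0.2, -0.4, -1.3]
grip_width: 0.015
```

>>> arm_command --rows '[0, 0, 0.3, 0, 0, 0, 1, 0, 0, 0.3, 0, 0, 0, 1, 0, 0, 0.3, 0, 0, 0, 1, 0, 0, 0.3, 0, 0, 0, 1, 0, 0, 0.3, 0, 0, 0, 1, 0, 0, 0.3, 0, 0, 0, 1, 0, 0, 0.2, 0, 0, 0, 1, 0, 0, 0, 0, 0, 0, 1, 0, 0, 0, 0, 0, 0, 1, 0, 0, 0, 0, 0, 0, 1]'

```text
time_s: 17.8
position: [0.6087, 0.0142, 0.0816]
tcp_rot: [3.137, -0.159, -0.0]
ft_force: [-0.9, 0.4, -1.1]
grip_width: 0.0152
```

```bash
python3 -c "
from h import *
show()"
```

```text
17.8 p [0.6087 0.0142 0.0816] yaw -0.101 z [-0.e+00 -1.e-04 -1.e+00] F [-0.87  0.43 -1.08] M [-0.03 -0.01  0.01] w 0.015159246352120397 q7 [-0.37  0.63  0.4   1.79 -0.33  0.79  0.09]
```

>>> arm_command --rows '[0, 0, 0.4, 0, 0, 0, 1, 0, 0, 0.4, 0, 0, 0, 1, 0, 0, 0.4, 0, 0, 0, 1, 0, 0, 0.4, 0, 0, 0, 1, 0, 0, 0.3, 0, 0, 0, 1, 0, 0, 0.3, 0, 0, 0, 1, 0, 0, 0.3, 0, 0, 0, 1, 0, 0, 0.3, 0, 0, 0, 1, 0, 0, 0, 0, 0, 0, 1, 0, 0, 0, 0, 0, 0, 1]'

```text
time_s: 19.05
position: [0.6088, 0.0143, 0.0788]
tcp_rot: [3.137, -0.159, 0.0]
ft_force: [0.0, 0.6, -0.3]
grip_width: 0.0154
```

>>> arm_command --rows '[0, 1, 0, 0, 0, 0, 1, 0, 1, 0, 0, 0, 0, 1, 0, 1, 0, 0, 0, 0, 1, 0, 1, 0, 0, 0, 0, 1, 0, 1, 0, 0, 0, 0, 1, 0, 1, 0, 0, 0, 0, 1, 0, 1, 0, 0, 0, 0, 1, 0, 1, 0, 0, 0, 0, 1, 0, 0, 0, 0, 0, 0, 1, 0, 0, 0, 0, 0, 0, 1]'

```text
time_s: 20.3
position: [0.6079, 0.0063, 0.0788]
tcp_rot: [3.137, -0.159, 0.0]
ft_force: [0.4, 0.2, -0.5]
grip_width: 0.0149
```

```bash
python3 -c "
from h import *
show()
J=np.array([.5967,-.0637,1.4697]); print(local(J,status.sense()['position']))"
```

```text
20.3 p [0.6079 0.0063 0.0788] yaw -0.101 z [-0.e+00 -1.e-04 -1.e+00] F [ 0.43  0.16 -0.48] M [0.02 0.03 0.01] w 0.014896593292371993 q7 [-0.36  0.63  0.4   1.79 -0.33  0.78  0.11]
[[ 0.07078988 -0.00410756]]
```

```bash
python3 -c "
from h import *
J=np.array([.5967,-.0637,1.4697]); print(local(J,[.608,.0143,0])*1000)
a=cv2.cvtColor(cv2.imread('pics/top0.png'),cv2.COLOR_BGR2GRAY).astype(np.float32)
ys=np.arange(-14,15,.5)
for x in (100,85,70,60,35,25,15,5,-5,-12):
    uv=proj('top',place(J,np.c_[np.full(len(ys),x),ys,np.full(len(ys),32)]/1000)).astype(np.float32)
    v=cv2.remap(a,uv[None,:,0].copy(),uv[None,:,1].copy(),1)[0]
    d=np.clip(v.max()*.97-v,0,None); d[d<15]=0
    half=ys[d>d.max()*.5]; print(x,'centroid',round((d*ys).sum()/d.sum(),2),'half',half.min(),half.max(), v[::6].astype(int).tolist())
"
```

```text
[[78.74218468 -3.37021544]]
100 centroid -7.63 half -10.0 -6.0 [205, 172, 107, 162, 195, 205, 206, 205, 205, 205]
85 centroid -5.52 half -9.5 -2.0 [205, 179, 88, 56, 111, 194, 205, 205, 207, 207]
70 centroid -5.31 half -9.0 -1.5 [205, 183, 94, 59, 101, 191, 205, 206, 208, 205]
60 centroid -6.82 half -9.5 -4.5 [204, 177, 105, 128, 185, 203, 206, 205, 207, 206]
35 centroid 2.5 half -1.5 6.5 [206, 204, 205, 202, 140, 69, 66, 138, 199, 206]
25 centroid 2.59 half -1.5 6.5 [206, 205, 206, 202, 146, 65, 66, 147, 202, 206]
15 centroid 2.75 half -1.0 7.0 [203, 205, 206, 204, 153, 75, 63, 130, 198, 206]
5 centroid 2.87 half -1.0 6.5 [206, 207, 207, 204, 150, 73, 65, 134, 198, 206]
-5 centroid 2.9 half -1.0 6.5 [206, 206, 206, 204, 160, 78, 60, 132, 199, 205]
-12 centroid 2.98 half -1.0 6.5 [205, 206, 207, 203, 153, 74, 63, 129, 198, 205]
```

>>> arm_command --rows '[0, 2, 0, 0, 0, 0, 1, 0, 3, 0, 0, 0, 0, 1, 0, 3, 0, 0, 0, 0, 1, 0, 3, 0, 0, 0, 0, 1, 0, 3, 0, 0, 0, 0, 1, 0, 3, 0, 0, 0, 0, 1, 0, 3, 0, 0, 0, 0, 1, 0, 2, 0, 0, 0, 0, 1, 0, 0, 0, 0, 0, 0, 1, 0, 0, 0, 0, 0, 0, 1]'

```text
time_s: 21.55
position: [0.6057, -0.0155, 0.0788]
tcp_rot: [3.137, -0.159, -0.0]
ft_force: [0.1, 0.4, -0.6]
grip_width: 0.0152
```

```bash
python3 -c "
from h import *
show()
J=np.array([.5967,-.0637,1.4697]); print(local(J,status.sense()['position']))"
```

```text
21.55 p [ 0.6057 -0.0155  0.0788] yaw -0.101 z [-1.e-04 -1.e-04 -1.e+00] F [ 0.09  0.42 -0.62] M [ 0.03  0.02 -0.  ] w 0.015195401108923817 q7 [-0.32  0.63  0.4   1.8  -0.33  0.78  0.14]
[[ 0.04881802 -0.00409379]]
```

>>> arm_command --rows '[0, 1, 0, 0, 0, 0, 1, 0, 1, 0, 0, 0, 0, 1, 0, 1, 0, 0, 0, 0, 1, -0.5, 0, 0, 0, 0, 0, 1, -0.5, 0, 0, 0, 0, 0, 1, -0.4, 0, 0, 0, 0, 0, 1, 0, 0, 0, 0, 0, 0, 1, 0, 0, 0, 0, 0, 0, 1, 0, 0, 0, 0, 0, 0, 1, 0, 0, 0, 0, 0, 0, 1]'

```text
time_s: 22.8
position: [0.604, -0.0184, 0.0788]
tcp_rot: [3.137, -0.159, -0.0]
ft_force: [0.1, 1.2, -0.8]
grip_width: 0.015
```

```bash
python3 -c "
from h import *
show()
J=np.array([.5967,-.0637,1.4697]); print(local(J,status.sense()['position']))
a=viewer.snapshot('side'); cv2.imwrite('pics/g_raw.png',a)
x0,y0,k=335,245,13
o=np.clip((a[y0:y0+46,x0:x0+60].astype(float)-15)*1.7,0,255).astype(np.uint8)
p=status.sense()['position']
print(((proj('side',[p-[0,0,.064],p-[0,0,.044]])-[x0-.5,y0-.5])*k).round())
cv2.imwrite('pics/g.png',cv2.resize(o,None,fx=k,fy=k,interpolation=2))
"
```

```text
22.8 p [ 0.604  -0.0184  0.0788] yaw -0.101 z [-0.e+00 -1.e-04 -1.e+00] F [ 0.09  1.18 -0.77] M [-0.03 -0.02  0.  ] w 0.015046694557798945 q7 [-0.32  0.63  0.4   1.8  -0.33  0.78  0.15]
[[ 0.04577811 -0.00271491]]
[[284. 546.]
 [292. 450.]]
```

View pics/g.png

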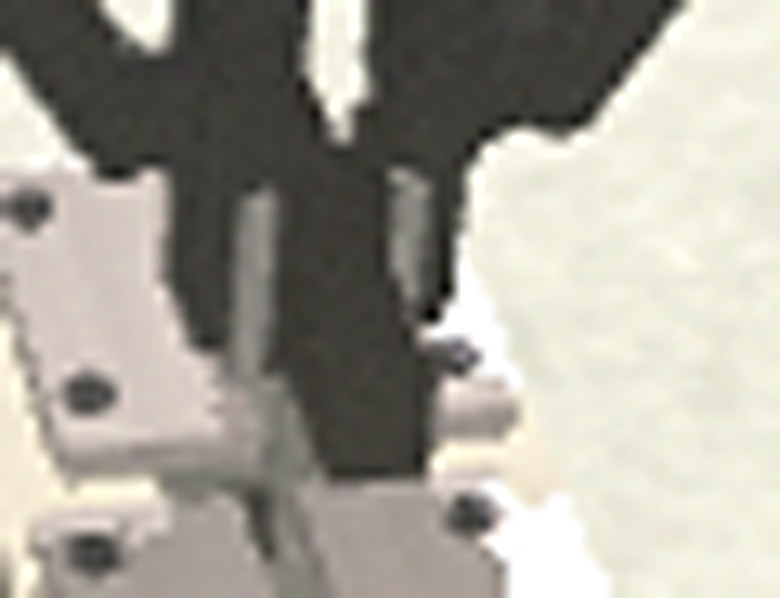

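The picture shows the rod in the gap at about (293,460), between the rear plate edge (row ~444) and the front plate edge (row ~482). The side force is nil, so it is free. I'll shift across to the front slot.

>>> arm_command --rows '[-0.8, 0, 0, 0, 0, 0, 1, -0.8, 0, 0, 0, 0, 0, 1, -0.8, 0, 0, 0, 0, 0, 1, -0.8, 0, 0, 0, 0, 0, 1, -0.8, 0, 0, 0, 0, 0, 1, -0.8, 0, 0, 0, 0, 0, 1, -0.7, 0, 0, 0, 0, 0, 1, 0, 0, 0, 0, 0, 0, 1, 0, 0, 0, 0, 0, 0, 1, 0, 0, 0, 0, 0, 0, 1]'

```text
time_s: 24.1
position: [0.5986, -0.0178, 0.0788]
tcp_rot: [3.138, -0.159, -0.0]
ft_force: [-0.1, 1.2, -0.6]
grip_width: 0.0148
```

>>> arm_command --rows '[0, 0.5, 0, 0, 0, 0, 1, 0, 0.5, 0, 0, 0, 0, 1, 0, 0.5, 0, 0, 0, 0, 1, 0, 0.5, 0, 0, 0, 0, 1, 0, 0, 0, 0, 0, 0, 1, 0, 0, 0, 0, 0, 0, 1, 0, 0, 0, 0, 0, 0, 1, 0, 0, 0, 0, 0, 0, 1, 0, 0, 0, 0, 0, 0, 1, 0, 0, 0, 0, 0, 0, 1]'

```text
time_s: 25.35
position: [0.5984, -0.0199, 0.0788]
tcp_rot: [3.137, -0.159, 0.0]
ft_force: [-0.2, 0.1, 0.5]
grip_width: 0.015
```

```bash
python3 -c "
from h import *
show()
J=np.array([.5967,-.0637,1.4697]); print(local(J,status.sense()['position']))"
```

```text
25.35 p [ 0.5984 -0.0199  0.0788] yaw -0.101 z [ 0.e+00 -1.e-04 -1.e+00] F [-0.2   0.14  0.46] M [ 0.05 -0.   -0.02] w 0.015031510628527698 q7 [-0.32  0.62  0.4   1.82 -0.33  0.77  0.15]
[[0.04375432 0.00276359]]
```

Still free. I'll enter the front slot slowly.

>>> arm_command --rows '[0, 0.4, 0, 0, 0, 0, 1, 0, 0.4, 0, 0, 0, 0, 1, 0, 0.4, 0, 0, 0, 0, 1, 0, 0.4, 0, 0, 0, 0, 1, 0, 0.4, 0, 0, 0, 0, 1, 0, 0, 0, 0, 0, 0, 1, 0, 0, 0, 0, 0, 0, 1, 0, 0, 0, 0, 0, 0, 1, 0, 0, 0, 0, 0, 0, 1, 0, 0, 0, 0, 0, 0, 1]'

```text
time_s: 26.6
position: [0.5981, -0.0219, 0.0788]
tcp_rot: [3.137, -0.158, -0.0]
ft_force: [-0.7, 0.5, -0.9]
grip_width: 0.015
```

>>> arm_command --rows '[0, 0.4, 0, 0, 0, 0, 1, 0, 0.4, 0, 0, 0, 0, 1, 0, 0.4, 0, 0, 0, 0, 1, 0, 0.4, 0, 0, 0, 0, 1, 0, 0.4, 0, 0, 0, 0, 1, 0, 0, 0, 0, 0, 0, 1, 0, 0, 0, 0, 0, 0, 1, 0, 0, 0, 0, 0, 0, 1, 0, 0, 0, 0, 0, 0, 1, 0, 0, 0, 0, 0, 0, 1]'

```text
time_s: 27.85
position: [0.5979, -0.0238, 0.0788]
tcp_rot: [3.137, -0.159, 0.0]
ft_force: [-0.4, -0.2, -0.3]
grip_width: 0.0151
```

>>> arm_command --rows '[0, 0.5, 0, 0, 0, 0, 1, 0, 0.5, 0, 0, 0, 0, 1, 0, 0.5, 0, 0, 0, 0, 1, 0, 0.5, 0, 0, 0, 0, 1, 0, 0.5, 0, 0, 0, 0, 1, 0, 0.5, 0, 0, 0, 0, 1, 0, 0, 0, 0, 0, 0, 1, 0, 0, 0, 0, 0, 0, 1, 0, 0, 0, 0, 0, 0, 1, 0, 0, 0, 0, 0, 0, 1]'

```text
time_s: 29.1
position: [0.5976, -0.0268, 0.0788]
tcp_rot: [3.137, -0.159, -0.0]
ft_force: [0.0, -0.5, -1.1]
grip_width: 0.0148
```

```bash
python3 -c "
from h import *
show()
J=np.array([.5967,-.0637,1.4697]); print(local(J,status.sense()['position']))"
```

```text
29.1 p [ 0.5976 -0.0268  0.0788] yaw -0.101 z [-0.e+00 -1.e-04 -1.e+00] F [ 0.05 -0.46 -1.11] M [ 0.03  0.01 -0.  ] w 0.014843700059215089 q7 [-0.31  0.62  0.4   1.82 -0.33  0.77  0.16]
[[0.03678073 0.00278897]]
```

>>> arm_command --rows '[0, 1, 0, 0, 0, 0, 1, 0, 2, 0, 0, 0, 0, 1, 0, 2, 0, 0, 0, 0, 1, 0, 2, 0, 0, 0, 0, 1, 0, 2, 0, 0, 0, 0, 1, 0, 2, 0, 0, 0, 0, 1, 0, 2, 0, 0, 0, 0, 1, 0, 2, 0, 0, 0, 0, 1, 0, 1, 0, 0, 0, 0, 1, 0, 0, 0, 0, 0, 0, 1]'

```text
time_s: 30.35
position: [0.596, -0.0429, 0.0788]
tcp_rot: [3.137, -0.159, 0.0]
ft_force: [0.4, -0.9, -0.6]
grip_width: 0.0148
```

```bash
python3 -c "
from h import *
show()"
```

```text
30.35 p [ 0.596  -0.0429  0.0788] yaw -0.1011 z [-0.e+00 -2.e-04 -1.e+00] F [ 0.38 -0.92 -0.55] M [ 0.01  0.01 -0.  ] w 0.014761445057908905 q7 [-0.28  0.62  0.4   1.82 -0.33  0.77  0.19]
```

>>> arm_command --rows '[0, 1, 0, 0, 0, 0, 1, -0.1, 2.5, 0, 0, 0, 0, 1, 0, 2.5, 0, 0, 0, 0, 1, 0, 2.5, 0, 0, 0, 0, 1, -0.1, 2.5, 0, 0, 0, 0, 1, 0, 2.5, 0, 0, 0, 0, 1, 0, 2.5, 0, 0, 0, 0, 1, 0, 2.5, 0, 0, 0, 0, 1, 0, 2.5, 0, 0, 0, 0, 1, 0, 1, 0, 0, 0, 0, 1]'

```text
time_s: 31.6
position: [0.5936, -0.0648, 0.0788]
tcp_rot: [3.137, -0.159, 0.0]
ft_force: [-0.5, 0.2, 0.0]
grip_width: 0.0152
```

>>> arm_command --rows '[0, 1, 0, 0, 0, 0, 1, -0.1, 2.5, 0, 0, 0, 0, 1, 0, 2.5, 0, 0, 0, 0, 1, 0, 2.5, 0, 0, 0, 0, 1, -0.1, 2.5, 0, 0, 0, 0, 1, 0, 2.5, 0, 0, 0, 0, 1, 0, 2.5, 0, 0, 0, 0, 1, 0, 2.5, 0, 0, 0, 0, 1, 0, 2.5, 0, 0, 0, 0, 1, 0, 1, 0, 0, 0, 0, 1]'

```text
time_s: 32.85
position: [0.5912, -0.0867, 0.0789]
tcp_rot: [3.137, -0.159, 0.0]
ft_force: [0.1, 0.6, -1.2]
grip_width: 0.015
```

```bash
python3 -c "
from h import *
show()
J=np.array([.5967,-.0637,1.4697]); print(local(J,status.sense()['position']))"
```

```text
32.85 p [ 0.5912 -0.0867  0.0789] yaw -0.1013 z [ 1.e-04 -1.e-04 -1.e+00] F [ 0.12  0.65 -1.22] M [0.12 0.   0.02] w 0.015043125208664885 q7 [-0.21  0.62  0.4   1.82 -0.33  0.77  0.27]
[[-0.02345851  0.0031549 ]]
```

>>> arm_command --rows '[0, 1, 0, 0, 0, 0, 1, 0, 2.5, 0, 0, 0, 0, 1, 0, 2.5, 0, 0, 0, 0, 1, 0, 2.5, 0, 0, 0, 0, 1, 0, 2.5, 0, 0, 0, 0, 1, 0, 2.5, 0, 0, 0, 0, 1, 0, 2.5, 0, 0, 0, 0, 1, 0, 2.5, 0, 0, 0, 0, 1, 0, 2.5, 0, 0, 0, 0, 1, 0, 1, 0, 0, 0, 0, 1]'

```text
time_s: 34.1
position: [0.589, -0.1086, 0.0788]
tcp_rot: [3.137, -0.159, 0.0]
ft_force: [-0.4, 0.1, -0.3]
grip_width: 0.0151
```

>>> arm_command --rows '[0, 2.5, 0, 0, 0, 0, 1, 0, 2.5, 0, 0, 0, 0, 1, 0, 2.5, 0, 0, 0, 0, 1, 0, 2.5, 0, 0, 0, 0, 1, 0, 2.5, 0, 0, 0, 0, 1, 0, 2.5, 0, 0, 0, 0, 1, 0, 2.5, 0, 0, 0, 0, 1, 0, 2.5, 0, 0, 0, 0, 1, 0, 2, 0, 0, 0, 0, 1, 0, 0, 0, 0, 0, 0, 1]'

```text
time_s: 35.35
position: [0.5867, -0.1305, 0.0788]
tcp_rot: [3.137, -0.159, 0.0]
ft_force: [0.1, 0.8, -1.4]
grip_width: 0.0148
```

```bash
python3 -c "
from h import *
show()
J=np.array([.5967,-.0637,1.4697]); print(local(J,status.sense()['position']))
a=viewer.snapshot('side'); cv2.imwrite('pics/h_raw.png',a)
print(proj('side',status.sense()['position']-[0,0,.064]))
print(proj('side',place(J,[[-.02,0,.032],[-.063,0,.02]])))
x0,y0=300,230
o=np.clip((a[y0:y0+150,x0:x0+130].astype(float)-15)*1.4,0,255).astype(np.uint8)
cv2.imwrite('pics/h.png',cv2.resize(o,(520,600),interpolation=2))"
```

```text
35.35 p [ 0.5867 -0.1305  0.0788] yaw -0.1012 z [ 0.e+00 -2.e-04 -1.e+00] F [ 0.06  0.75 -1.44] M [-0.02 -0.02 -0.05] w 0.01478921727446215 q7 [-0.14  0.62  0.4   1.81 -0.33  0.78  0.34]
[[-0.06745656  0.00318415]]
[[368.31936267 326.67450383]]
[[364.01481527 302.37037844]
 [369.55902355 322.83834352]]
```

View pics/h.png

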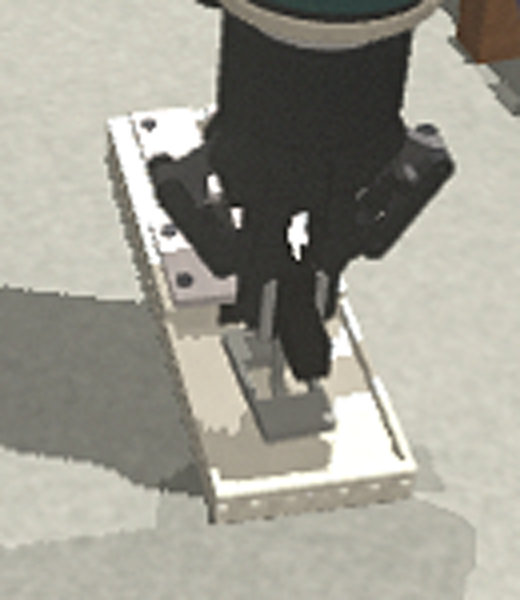

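The view shows the key lying flat on the open shelf, with its front edge at (265–335, 430) and its rear-left corner at (225,335), clear of the plate edge at row ~300. I'll back the toe off the wall, lift straight up and return to the stand.

>>> arm_command --rows '[0, -1.5, 0, 0, 0, 0, 1, 0, -1.5, 0, 0, 0, 0, 1, 0, 0, -2, 0, 0, 0, 1, 0, 0, -4, 0, 0, 0, 1, 0, 0, -10, 0, 0, 0, 1, 0, 0, -15, 0, 0, 0, 1, 0, 0, -15, 0, 0, 0, 1, 0, 0, -15, 0, 0, 0, 1, 0, 0, -15, 0, 0, 0, 1, 0, 0, -15, 0, 0, 0, 1]'

```text
time_s: 36.65
position: [0.5871, -0.1272, 0.1709]
tcp_rot: [3.138, -0.159, 0.0]
ft_force: [0.5, 0.1, -0.6]
grip_width: 0.0149
```

>>> arm_command --rows '[0, 0, 0, 0, 0, 0, 1, 0, 0, 0, 0, 0, 0, 1, 0, 0, 0, 0, 0, 0, 1, 0, 0, 0, 0, 0, 0, 1, 0, 0, 0, 0, 0, 0, 1, 0, 0, 0, 0, 0, 0, 1, 0, 0, 0, 0, 0, 0, 1, 0, 0, 0, 0, 0, 0, 1, 0, 0, 0, 0, 0, 0, 1, 0, 0, 0, 0, 0, 0, 1]'

```text
time_s: 37.9
position: [0.5871, -0.1273, 0.1698]
tcp_rot: [3.138, -0.159, 0.0]
ft_force: [0.5, -0.4, -2.0]
grip_width: 0.0151
```

```bash
python3 -c "
from h import *
show()
cv2.imwrite('pics/i_raw.png',viewer.snapshot('side'))
plan([.4473,.2579,.170],-.214,1)"
```

```text
37.9 p [ 0.5871 -0.1273  0.1698] yaw -0.101 z [ 0.e+00 -1.e-04 -1.e+00] F [ 0.49 -0.43 -1.98] M [ 0.    0.06 -0.01] w 0.01505709636462307 q7 [-0.18  0.5   0.46  1.76 -0.27  0.94  0.28]
[-17.8, -36.9, -0.0, 0.0, -0.0, 0.0113, 1.0, -18.2, -36.7, -0.0, 0.0, -0.0, 0.0113, 1.0, -18.6, -36.5, -0.0, 0.0, -0.0, 0.0113, 1.0, -19.0, -36.3, -0.0, 0.0, -0.0, 0.0113, 1.0, -19.4, -36.1, -0.0, 0.0, -0.0, 0.0113, 1.0, -19.8, -35.8, -0.0, 0.0, -0.0, 0.0113, 1.0, -20.2, -35.6, -0.0, 0.0, -0.0, 0.0113, 1.0, -20.7, -35.4, -0.0, 0.0, -0.0, 0.0113, 1.0, -21.0, -35.2, -0.0, 0.0, -0.0, 0.0113, 1.0, -21.4, -34.9, -0.0, 0.0, -0.0, 0.0113, 1.0]
```

```bash
python3 -c "
import cv2
for f in 'hi':
    a=cv2.cvtColor(cv2.imread(f'pics/{f}_raw.png'),6)
    print(f); print(a[308:346:3,352:392:3])
from h import *
b=[status.sense()['ft_force'][2]]; print(b)"
```

```text
h
[[123  54  51  53  51 101  49  50  48  50  49  99 165 159]
 [125  92 134 112  54 100  49  51  50  48 165 157 222 162]
 [161 119 119  91  80  83  46  50  49  50 103 220 121 159]
 [160 164 120 120  96  97  72  47  51  53  79 218 121 164]
 [160 163  71  91  89  86  91  49  50  53  76 158 158 129]
 [160 161 134 119 129 111  91  61  48  46 121 159 159 107]
 [160 162 164  88 129 104  92 165 139 115 164 161 158 153]
 [162 161 164  78 125 116  96  92  93  95 154 187 220 221]
 [162 163 162 157  92  95  95  96  95  95 106 217 214 214]
 [162 163 162 129  71  97  96  94  95  94 125 213 209 211]
 [128 128 153 127 132  93  89  88  88 113 188 212 209 210]
 [130 130 129 129 129 119 130 131 130 129 140 211 211 211]
 [129 128 130 130 130 130 132 130 128 128 158 212 210 210]]
i
[[120  57  59  58  55  54  59 124 120 147 195  95 162 156]
 [123  94 131 162 141 117 116 140 133 215 211 149 218 158]
 [158 117 117 116 116 116 117 113 155 211 211 206 100 158]
 [156 162 118 117 118 117 113 114 155 152 154 156 122 160]
 [158 159  73  92  88  89  92 100 118 158 156 157 153 127]
 [157 157 130 117 160 156 158 160  74 154 158 155 156 112]
 [156 157 160  88 152 160 151 159 133 124 181 188 213 207]
 [158 158 160  78 136 112 101  91 113 176 208 211 210 213]
 [158 159 158 161 113 101  94  93 109 176 178 211 211 211]
 [156 158 158 159  69 120  96  95  94  92 132 214 210 210]
 [158 157 158 155 160  91  89  87  89 109 183 211 211 211]
 [159 157 156 155 158 119 127 128 126 148 208 208 211 211]
 [194 157 158 158 124 126 124 121 178 189 206 207 209 206]]
[np.float64(-0.9625460091406647)]
```

The key stayed on the shelf: its front bar is in the same pixels before and after the lift. Now carrying the pick back to the stand.

>>> arm_command --rows '[-17.8, -36.9, 0, 0, 0, 0.0113, 1, -18.2, -36.7, 0, 0, 0, 0.0113, 1, -18.6, -36.5, 0, 0, 0, 0.0113, 1, -19, -36.3, 0, 0, 0, 0.0113, 1, -19.4, -36.1, 0, 0, 0, 0.0113, 1, -19.8, -35.8, 0, 0, 0, 0.0113, 1, -20.2, -35.6, 0, 0, 0, 0.0113, 1, -20.7, -35.4, 0, 0, 0, 0.0113, 1, -21, -35.2, 0, 0, 0, 0.0113, 1, -21.4, -34.9, 0, 0, 0, 0.0113, 1]'

```text
time_s: 39.2
position: [0.447, 0.2591, 0.17]
tcp_rot: [-3.123, 0.336, -0.0]
ft_force: [0.1, 0.0, -0.4]
grip_width: 0.0155
```

>>> arm_command --rows '[0, 0, 0, 0, 0, 0, 1, 0, 0, 0, 0, 0, 0, 1, 0, 0, 0, 0, 0, 0, 1, 0, 0, 0, 0, 0, 0, 1, 0, 0, 0, 0, 0, 0, 1, 0, 0, 0, 0, 0, 0, 1, 0, 0, 0, 0, 0, 0, 1, 0, 0, 0, 0, 0, 0, 1, 0, 0, 0, 0, 0, 0, 1, 0, 0, 0, 0, 0, 0, 1]'

```text
time_s: 40.45
position: [0.4475, 0.2579, 0.1698]
tcp_rot: [3.124, -0.335, 0.0]
ft_force: [0.2, -0.1, -0.5]
grip_width: 0.0148
```

```bash
python3 -c "
from h import *
show(); plan([.4473,.2579,.092],-.214,1,1)"
```

```text
40.45 p [0.4475 0.2579 0.1698] yaw -0.214 z [ 0.e+00 -1.e-04 -1.e+00] F [ 0.19 -0.05 -0.5 ] M [ 0.01 -0.02  0.  ] w 0.014818088979666822 q7 [-0.91  0.35  0.39  1.97 -0.17  0.86 -0.64]
[-0.2, 0.0, 77.8, 0.0001, -0.0, 0.0, 1.0, 0.0, 0.0, 0.0, 0.0, 0.0, 0.0, 1.0, 0.0, 0.0, 0.0, 0.0, 0.0, 0.0, 1.0, 0.0, 0.0, 0.0, 0.0, 0.0, 0.0, 1.0, 0.0, 0.0, 0.0, 0.0, 0.0, 0.0, 1.0, 0.0, 0.0, 0.0, 0.0, 0.0, 0.0, 1.0, 0.0, 0.0, 0.0, 0.0, 0.0, 0.0, 1.0, 0.0, 0.0, 0.0, 0.0, 0.0, 0.0, 1.0, 0.0, 0.0, 0.0, 0.0, 0.0, 0.0, 1.0, 0.0, 0.0, 0.0, 0.0, 0.0, 0.0, 1.0]
```

>>> arm_command --rows '[0, 0, 6, 0, 0, 0, 1, 0, 0, 10, 0, 0, 0, 1, 0, 0, 10, 0, 0, 0, 1, 0, 0, 10, 0, 0, 0, 1, 0, 0, 10, 0, 0, 0, 1, 0, 0, 10, 0, 0, 0, 1, 0, 0, 10, 0, 0, 0, 1, 0, 0, 8, 0, 0, 0, 1, 0, 0, 4, 0, 0, 0, 1, 0, 0, 0, 0, 0, 0, 1]'

```text
time_s: 41.7
position: [0.4475, 0.2578, 0.0916]
tcp_rot: [3.123, -0.335, -0.0]
ft_force: [-0.0, -0.4, -0.5]
grip_width: 0.0149
```

>>> arm_command --rows '[0, 0, 0.5, 0, 0, 0, 1, 0, 0, 0.5, 0, 0, 0, 1, 0, 0, 0.5, 0, 0, 0, 1, 0, 0, 0.5, 0, 0, 0, 1, 0, 0, 0.4, 0, 0, 0, 1, 0, 0, 0.2, 0, 0, 0, 1, 0, 0, 0, 0, 0, 0, 1, 0, 0, 0, 0, 0, 0, 1, 0, 0, 0, 0, 0, 0, 1, 0, 0, 0, 0, 0, 0, 1]'

```text
time_s: 42.95
position: [0.4475, 0.2579, 0.0892]
tcp_rot: [3.124, -0.335, 0.0]
ft_force: [-0.4, -0.0, -0.8]
grip_width: 0.0151
```

```bash
python3 -c "
from h import *
show()"
```

```text
42.95 p [0.4475 0.2579 0.0892] yaw -0.214 z [ 0.e+00 -1.e-04 -1.e+00] F [-0.38 -0.04 -0.76] M [-0.01 -0.03 -0.01] w 0.015107070476541942 q7 [-0.86  0.47  0.34  2.02 -0.24  0.69 -0.58]
```

>>> arm_command --rows '[0, 0, 0.3, 0, 0, 0, 1, 0, 0, 0.3, 0, 0, 0, 1, 0, 0, 0.2, 0, 0, 0, 1, 0, 0, 0, 0, 0, 0, 1, 0, 0, 0, 0, 0, 0, 1, 0, 0, 0, 0, 0, 0, 1, 0, 0, 0, 0, 0, 0, 1, 0, 0, 0, 0, 0, 0, 1, 0, 0, 0, 0, 0, 0, 1, 0, 0, 0, 0, 0, 0, 1]'

```text
time_s: 44.2
position: [0.4475, 0.2579, 0.0889]
tcp_rot: [-3.123, 0.336, 0.0]
ft_force: [-4.0, -2.1, 13.4]
grip_width: 0.0152
```

Seated, with 13 N upward on the tool. I'll ease off slightly, open the fingers and lift clear.

>>> arm_command --rows '[0, 0, -0.4, 0, 0, 0, 1, 0, 0, 0, 0, 0, 0, 0.9, 0, 0, 0, 0, 0, 0, 0.7, 0, 0, 0, 0, 0, 0, 0.4, 0, 0, 0, 0, 0, 0, 0, 0, 0, 0, 0, 0, 0, 0, 0, 0, 0, 0, 0, 0, 0, 0, 0, 0, 0, 0, 0, 0, 0, 0, 0, 0, 0, 0, 0, 0, 0, 0, 0, 0, 0, 0]'

```text
time_s: 45.45
position: [0.4475, 0.2578, 0.0888]
tcp_rot: [3.123, -0.335, -0.0]
ft_force: [-0.1, -0.2, -0.1]
grip_width: 0.0856
```

>>> arm_command --rows '[0, 0, -4, 0, 0, 0, 0, 0, 0, -10, 0, 0, 0, 0, 0, 0, -15, 0, 0, 0, 0, 0, 0, -20, 0, 0, 0, 0, 0, 0, -20, 0, 0, 0, 0, 0, 0, -25, 0, 0, 0, 0, 0, 0, -25, 0, 0, 0, 0, 0, 0, -20, 0, 0, 0, 0, 0, 0, 0, 0, 0, 0, 0, 0, 0, 0, 0, 0, 0, 0]'

```text
time_s: 46.7
position: [0.4473, 0.2578, 0.2278]
tcp_rot: [3.124, -0.335, -0.0]
ft_force: [0.6, 0.7, -1.3]
grip_width: 0.0853
```

>>> arm_command --rows '[-30, -30, -5, 0, 0, 0, 0, -30, -30, -5, 0, 0, 0, 0, -30, -30, -5, 0, 0, 0, 0, -30, -30, -5, 0, 0, 0, 0, 0, -30, 0, 0, 0, 0, 0, 0, -30, 0, 0, 0, 0, 0, 0, 0, 0, 0, 0, 0, 0, 0, 0, 0, 0, 0, 0, 0, 0, 0, 0, 0, 0, 0, 0, 0, 0, 0, 0, 0, 0, 0]'

```text
time_s: 47.95
position: [0.3685, 0.4588, 0.2479]
tcp_rot: [-3.123, 0.336, 0.0]
ft_force: [0.2, 0.3, -0.1]
grip_width: 0.0855
```

```bash
python3 -c "
from h import *
show()
t=viewer.snapshot('top');s=viewer.snapshot('side')
A=cv2.resize(t[255:315,165:245],(400,300),interpolation=2);B=cv2.resize(t[185:260,295:435],(400,300),interpolation=2)
C=cv2.resize(s[180:255,220:320],(400,300),interpolation=2);D=cv2.resize(s[235:373,290:420],(400,300),interpolation=2)
o=np.vstack([np.hstack([A,B]),np.hstack([C,D])]); o=np.clip(o*1.4,0,255).astype(np.uint8)
cv2.imwrite('pics/k.png',o)
t0=cv2.imread('pics/top0.png'); d=cv2.absdiff(t,t0).max(2)>60
n,l,st,c=cv2.connectedComponentsWithStats(d.astype(np.uint8)); print([r.tolist() for r in st[1:] if r[4]>15])"
```

```text
47.95 p [0.3685 0.4588 0.2479] yaw -0.2145 z [-0.  0. -1.] F [ 0.17  0.3  -0.09] M [ 0.03  0.06 -0.  ] w 0.08545422805706841 q7 [-1.19  0.37  0.31  1.72 -0.12  1.07 -1.05]
[[313, 211, 10, 3, 19], [335, 210, 10, 15, 92], [377, 231, 31, 4, 43], [0, 242, 39, 35, 615], [45, 262, 34, 27, 342], [0, 267, 16, 13, 116], [0, 282, 5, 10, 25], [136, 347, 16, 19, 152], [0, 356, 96, 53, 1296], [25, 390, 99, 56, 2706], [18, 398, 8, 6, 24], [0, 403, 21, 26, 219], [126, 446, 53, 34, 816], [0, 474, 38, 6, 129], [265, 474, 8, 6, 32]]
```

View pics/k.png

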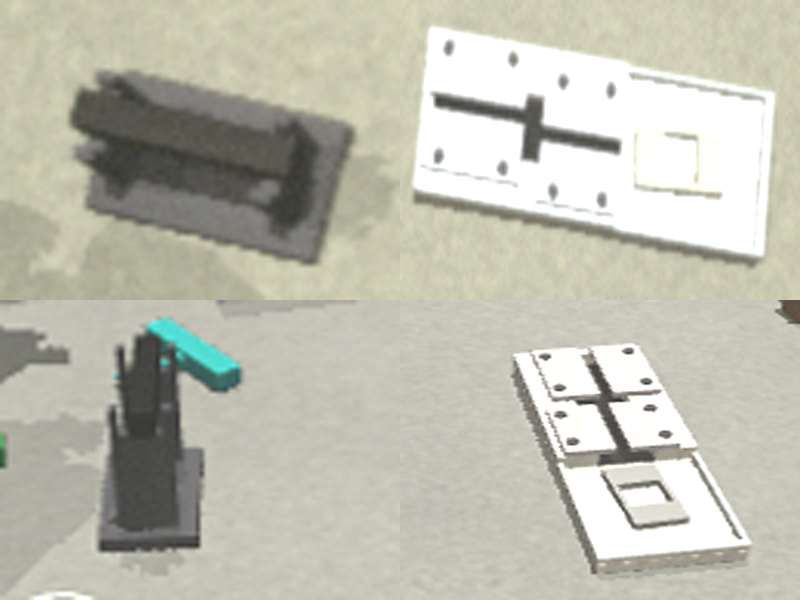

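The final picture shows the pick level in both notches, as at the start. The key is flat on the shelf, clear of the plates, with its centre at composite (678,162). I'll check the number and hand in.

```bash
python3 -c "
from h import *
J=np.array([.5967,-.0637,1.4697])
x=local(J,back('top',[392.3-.3,225.5-.3],.02))[0]*1000; print(x)
if -100<x[0]<-56: print(workorder.job_done())"
```

```text
[-62.17976369   3.01334338]
the job is handed in; nothing more can be done
None
```

I drew the key out with the hooked pick onto the open shelf, put the pick back on its stand and handed the job in at about 48 s of the 72 s. No verdict is reported.

**What I did:** I went down through the rear slot into the key's eye, drew the key to the gap, shifted about 7 mm sideways and pulled it on through the front slot.

**Last checks:**
- **Key:** the pictures show it flat on the shelf. I measured its centre at about jig x = −62, y = +3 mm, within the −105 to −53 mm allowed.
- **Pick:** it sits in both notches and looks as it did at the start. I judged level by eye from both cameras.
- **Robot:** it is clear of everything, with the gripper open.
- **Bystanders:** comparing the top picture with the first one showed changes only at the jig and in the left and bottom parts of the picture. I took those to be the arm and its shadow, and did not check them one by one.
- **Forces:** at the readings taken between moves, the pick pressed on the jig and key with no more than about 2.3 N sideways. The highest reading was 13 N on the tool when seating the pick on its stand.

**Faults and disagreements:**
- My first stand position was wrong because of a pixel-offset slip. The side picture showed it before I gripped anything, and I corrected it.
- The two cameras disagreed by about 3 to 4 mm along the keyway. The side view was about 2 mm off across the rear slot. I settled the slot position by feel and the gap by the side picture and the lack of contact.

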